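# Unlock and take off a tab-locked filter cap

### The arm

A 6-joint arm with a two-finger parallel gripper is mounted at the origin on the work surface. World frame = base frame: x ahead of the robot, y to its left, z up, the work surface at z = 0. Lengths are in m, angles in rad, forces in N, time in s.
With the tool pointing down it reaches from about 0.4 to 0.825 m from the base axis. Payload 7 kg.
Tool frame: the origin (TCP) lies between the finger pads; the fingertips stand 11 mm ahead of it and the grasp point (between the pads) lies 8 mm behind it (arm.tips_ahead is the distance from the TCP to the fingertips, in m); z points along the fingers, x is the direction in which the jaws open and shut, and the axes are right-handed (so a half turn about z gives the same grasp; the last joint's range is limited). The gripper opens to 88 mm and grips with 3 to 60 N. Pads are 19 mm wide; open, the fingers measure 130 mm over their backs; the gripper's body (78 mm by 193 mm) begins 47 mm behind the grasp point.
Start: joints at [1.469, 0.359, 0.012, 0, -1.224, -0.288], TCP at [0.257, 0.624, 0.238] pointing down, gripper open.
Joint ranges: [-3.07, 3.07], [-1.43, 2.12], [-1.02, 1.25], [-3.03, 1.67], [-3.05, -0], [-3.03, 3.03]. Speed limits (rad/s): [2.39, 2.39, 3.01, 3.14, 3.14, 3.14].

### API

Orientations are given as [roll, pitch, yaw] about the fixed x, y, z axes, in that order (R = Rz(yaw) Ry(pitch) Rx(roll)).
In Python, from station import arm, optics, finder gives the robot as it stands. The module is installed in compiled form; this text tells all that it offers.
- The arm moves only by the tool apply_moves, never from a script. Its argument "increments" is one flat list of numbers, 6 for each row, row after row: the shift along the world's x, y, z in m, then the turn, a rotation vector about the world's x, y, z in rad. In form: [tx, ty, tz, rx, ry, rz, tx, ty, tz, rx, ry, rz, ...]. A call has 1 to 20 rows; each row shifts and turns the pose as measured when the row begins; what a row does not reach is not made up. A row lasts 1/12 s, in which the tool goes at most 41.7 mm and 7.16 degrees, less where a joint would pass 70% of its speed; a pose out of reach is approached as far as the arm can. A call with a gripper value outside its range is refused whole. "hand" is the closure, from 0 (fully open) to 1 (shut), set as the call begins (left out, the last holds). The fingers move at their own pace and stop on an object; "force" is the grip in N (left out, the last holds). Time passes only in rows, so rows that do not move let the fingers close. It gives the time, the measured TCP pose, the force and the opening at its end, in the units of the state.
- arm.get_state(): the state, without advancing time (a new reading comes with each control period).
- optics.grab_frame(name): name is "scene" or "top" or "wrist"; returns the picture (480x640x3 uint8, red, green, blue); there is no depth.
- optics.camera_model(name): a dict with "fx", "fy", "cx", "cy" (pixels), "dist_coeffs" ([k1, k2, p1, p2, k3] as OpenCV has them; the pictures are not rectified), "world_to_cam" (4x4, takes a point from world to camera coordinates); the wrist camera has in their place "T_tool_cam" (4x4, takes a point from camera to tool coordinates, whose origin is the TCP and whose axes are the tool frame's). Camera axes: x right, y up, looking along -z (the intrinsics and any distortion apply to the point x, -y, -z); pixel columns grow to the right and rows downward; lengths in m; the calibration is good to about 2 mm. A picture is of the moment at which its call begins: read the wrist's pose just before it. camera_model takes no time and is no camera call.
- arm.job_done(): hands the job in, once; it reports no verdict.
Trained networks look in the newest picture that a camera, given by its name, has taken for a name from the list of things; names that differ only in an ending like _2 or _b are one class to them, and where a whole thing is asked for, a point or a joint stands for the part that bears it (a point fixed in the world has none). Each returns a list of dicts, best first, with "conf" (0 to 1); they miss things now and then, are a little off and sometimes report something else, mostly with a low value. They report only what shows in the picture. A call takes as long as a camera call. They do not tell look-alikes from the thing itself.
- finder.find_in(camera, name): "box" ([left, top, right, bottom] in pixels, round what is visible of it).
- finder.landmark_of(camera, name): "point" ([column, row] in pixels: a listed point, or the origin of a listed thing).
The state is a dict: "t": time; "q": joint angles; "qd": joint speeds; "joint_efforts": joint torques, N m; "eef_pos": TCP position; "ee_rot": TCP orientation; "force": force on the tool from outside, world axes, zero at the start; "moment": the same for the moment, N m; "width": finger opening in m.
Only numpy, scipy, OpenCV 4.12 (cv2) and the standard library are available. Lean on these libraries where they do the work, as an engineer would, in place of code of your own. Each camera call takes 0.05 s, during which the arm holds its last target. There are 200 camera calls.

### The job

Open the filter housing whose cap has two upright side tabs: squeeze the two tabs together and, keeping them squeezed, turn the cap anticlockwise (seen from above) until you feel it come up against its stop, without straining it. Then lift the cap straight off and set it down gently, upright, centred on the round aluminium cap rest, and let go. Leave the other things where they are.

Things in the scene. Friction and masses are not known exactly. Their poses are not given: they have to be found in the camera images.
- cap_grip (a point): Grip centre of the white tabbed cap, on its axis midway between the tabs, 36 mm above its disc's underside. z up; tabs at +y and -y. Each tab is an upright plate, 24 mm wide (x), from 22 mm below to 10 mm above this point; outer faces 60 mm apart free, 50 mm apart fully squeezed. A 26 mm round hub stands between them, its top 3 mm below this point. Weighs 0.1 kg; held by the tabs.
- plug: Lower part of the same cap: a disc, 40 mm diameter, 5 mm thick; origin at the centre of its underside, which lies on the housing's mouth. Axes as for cap_grip. It is locked while its x axis agrees with the housing's x axis (within 2 degrees at the start). Pressing, pulling or twisting that loads the disc, stem or cross bar with more than 65 N (some 0.5 N m at the stop) damages the cap.
- cross_bar (a point): Centre of the steel cross bar on the stem (8 mm diameter) under the cap's disc, 15 mm below the disc's underside: 24 mm long (x), 7 mm wide, 4 mm high. On the housing it sits hidden below the key plate (see key_seat); when lifted anywhere but under the slot, it catches after 3 mm.
- tab_a (a joint): How far the tab at +y of the cap is squeezed in: 0 m free, 0.005 m fully in. Spring: 3 N to start, 9 N fully in. Past 0.003 m its latch clears the notch in the housing's collar and the cap can turn.
- tab_b (a joint): The same for the tab at -y of the cap.
- housing: Filter housing with the tabbed cap, fixed to the bench: grey cylinder, 76 mm diameter, on a 92 mm square foot, steel pipe stub at +x. Origin at the centre of its underside, z up. A collar, 42 mm inside, stands 3.5 mm above its mouth; latch teeth beside the tabs stand 12 mm above the mouth. A like housing with a plain round cap stands on the other side: leave it alone.
- mouth (a point): Centre of the housing's mouth, 100 mm above the bench: a ledge on which the cap's disc lies. Seen only with the cap off.
- key_seat: Hidden key works inside the housing: a key plate with a slot, 28 by 11 mm, for the cross bar, and a stop. Turned freely anticlockwise some 23 to 83 degrees from the start (different every time) the bar meets the stop, which yields 1 degree per 0.1 N m; 0.2 N m is a firm touch. There the bar is under the slot and the cap lifts out. Origin at the mouth's centre; its axes are the housing's.
- rest_top (a point): Centre of the top face of the cap rest, z up: a low round aluminium ring fixed to the bench, 60 mm outer diameter, 24 mm high, with a hole of 32 mm diameter, 21 mm deep. The cap's cross bar goes into the hole and its disc lies on the ring's top face.
- jar: Loose glass jar, 60 mm diameter, 85 mm high, origin at the underside: bystander.
- beaker: Loose glass beaker, 68 mm diameter, 85 mm high, origin at the underside: bystander.
- gasket: Loose flat pale silicone sealing ring, 36 mm diameter, 5 mm thick, lying on the bench: bystander.
- gasket2: Another such ring: bystander.
Mind the look-alikes: they are no part of the job. Leave any orange or turquoise look-alike of the part that bears cap_grip alone.

How it is judged:
By the outcome, as a careful person would: the job done as asked, in the order asked, and still so for the second after the job is handed in, with the robot touching nothing.
It also fails if it takes over 72 s, if anything falls off the work surface, if the arm or the gripper's body presses on something with over 40 N, if the wrist force passes 120 N, or if a joint passes its speed limit or range.

## Working session

There is one attempt and no reset: what is moved stays moved. The work goes in short steps, Python scripts to look and compute and a tool call to move; the robot and the scene stay as the last step left them, time stands still between calls to the robot, and variables do not carry over. Pictures are saved under pics/ and viewed, about 8 in all and at most 12, crops included, and the job is handed in when it is done.

Besides the shell and the picture viewer there is one more tool, called after ">>>" as name(argument=value, ...), one argument or row to a line, values as JSON. apply_moves: Moves the arm, as the interface text tells. Its arguments: {"type":"object","properties":{"increments":{"type":"array"},"hand":{"type":"number"},"force":{"type":"number"}},"required":["increments"]}

```bash
mkdir -p pics; cat > h.py <<'E'
import numpy as np,cv2
from scipy.spatial.transform import Rotation as R
from station import arm,optics,finder
def cam(name,st=None):
    m=optics.camera_model(name)
    K=np.array([[m['fx'],0,m['cx']],[0,m['fy'],m['cy']],[0,0,1.]]);d=np.array(m['dist_coeffs'],float)
    if 'world_to_cam' in m: W=np.array(m['world_to_cam'])
    else:
        st=st or arm.get_state();T=np.eye(4);T[:3,:3]=R.from_euler('xyz',st['ee_rot']).as_matrix() if len(st['ee_rot'])==3 else R.from_quat(st['ee_rot']).as_matrix()
        T[:3,3]=st['eef_pos'];W=np.linalg.inv(T@np.array(m['T_tool_cam']))
    return K,d,W
def ray(c,px):
    K,d,W=c;u=cv2.undistortPoints(np.array([[px]],float),K,d)[0,0]
    C=np.linalg.inv(W);return C[:3,3],C[:3,:3]@np.array([u[0],-u[1],-1.])
def onz(c,px,z):
    o,v=ray(c,px);return o+v*(z-o[2])/v[2]
def proj(c,P):
    K,d,W=c;p=(W[:3,:3]@np.array(P,float).reshape(-1,3).T).T+W[:3,3]
    return cv2.projectPoints(p*[1,-1,-1],np.zeros(3),np.zeros(3),K,d)[0][:,0]
def tri(obs):
    A=np.zeros((3,3));b=np.zeros(3)
    for c,px in obs:
        o,v=ray(c,px);v/=np.linalg.norm(v);M=np.eye(3)-np.outer(v,v);A+=M;b+=M@o
    X=np.linalg.solve(A,b);return X,[np.linalg.norm(proj(c,X)[0]-px) for c,px in obs]
def save(name,im): cv2.imwrite('pics/'+name,im[:,:,::-1])
E
python3 - <<'E'
from h import *
print(arm.get_state())
for n in ['scene','top']:
    im=optics.grab_frame(n);save(n+'1.png',im)
    for t in ['cap_grip','plug','housing','rest_top','jar','beaker','gasket']:
        print(n,t,[(np.round(a['point']).tolist(),round(a['conf'],2)) for a in finder.landmark_of(n,t)])
E
```

```text
{'t': 0.0, 'q': array([ 1.46912697e+00,  3.59371493e-01,  1.10550366e-02, -3.69294131e-04,
       -1.22411021e+00, -2.88102635e-01]), 'qd': array([ 5.33847952e-04, -9.62831569e-04,  2.19398255e-04,  1.13986540e-03,
        3.56582853e-05,  2.42702503e-04]), 'joint_efforts': array([ 4.19389371e-04, -5.82715809e+01,  2.93070495e+01,  6.99703753e+00,
        6.97188894e-03, -1.59509377e-04]), 'eef_pos': array([0.2563203 , 0.62391869, 0.23662752]), 'ee_rot': array([-3.14146222e+00, -1.66179137e-03, -1.96069419e+00]), 'force': array([-0.27792682, -0.27944386, -0.2521478 ]), 'moment': array([ 0.03319591,  0.03785556, -0.01777837]), 'width': 0.08784257891284304}
scene cap_grip [([482.0, 290.0], 0.82), ([438.0, 321.0], 0.8), ([422.0, 258.0], 0.57)]
scene plug [([473.0, 301.0], 0.6), ([438.0, 332.0], 0.58), ([422.0, 266.0], 0.49)]
scene housing [([426.0, 356.0], 0.69)]
scene rest_top [([343.0, 240.0], 0.58)]
scene jar [([292.0, 382.0], 0.87)]
scene beaker [([211.0, 307.0], 0.96)]
scene gasket [([438.0, 331.0], 0.71), ([430.0, 353.0], 0.66), ([305.0, 220.0], 0.65), ([358.0, 328.0], 0.59)]
top cap_grip [([203.0, 244.0], 0.9), ([208.0, 316.0], 0.9), ([261.0, 306.0], 0.7)]
top plug [([211.0, 316.0], 0.64), ([260.0, 310.0], 0.63), ([207.0, 249.0], 0.44)]
top housing [([212.0, 261.0], 0.63)]
top rest_top [([331.0, 280.0], 0.87), ([216.0, 261.0], 0.42)]
top jar [([274.0, 174.0], 0.97)]
top beaker [([365.0, 166.0], 0.86)]
top gasket [([379.0, 274.0], 0.61), ([270.0, 237.0], 0.59)]
```

```bash
python3 - <<'E'
import cv2,numpy as np
a=cv2.imread('pics/scene1.png')[180:420,180:540];b=cv2.imread('pics/top1.png')[130:370,150:430]
cv2.imwrite('pics/a.png',cv2.resize(a,None,fx=2.2,fy=2.2,interpolation=3));cv2.imwrite('pics/b.png',cv2.resize(b,None,fx=2.5,fy=2.5,interpolation=3))
E
```

```text
(no output)
```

View pics/a.png

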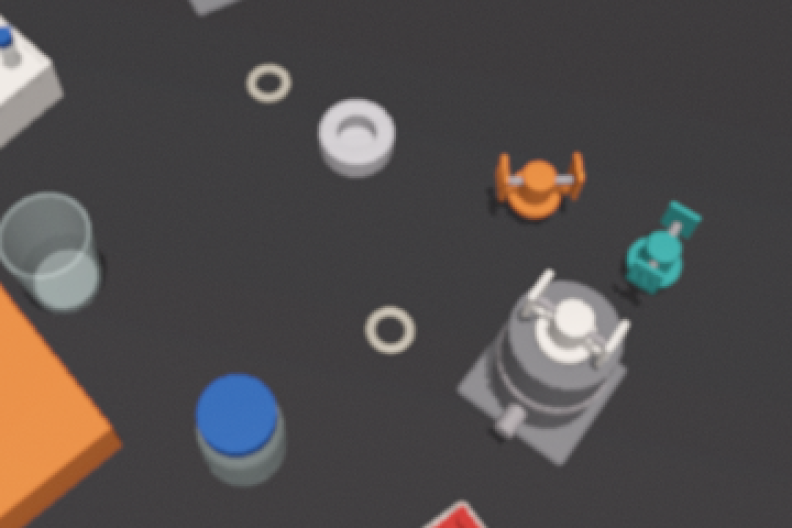

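View pics/b.png

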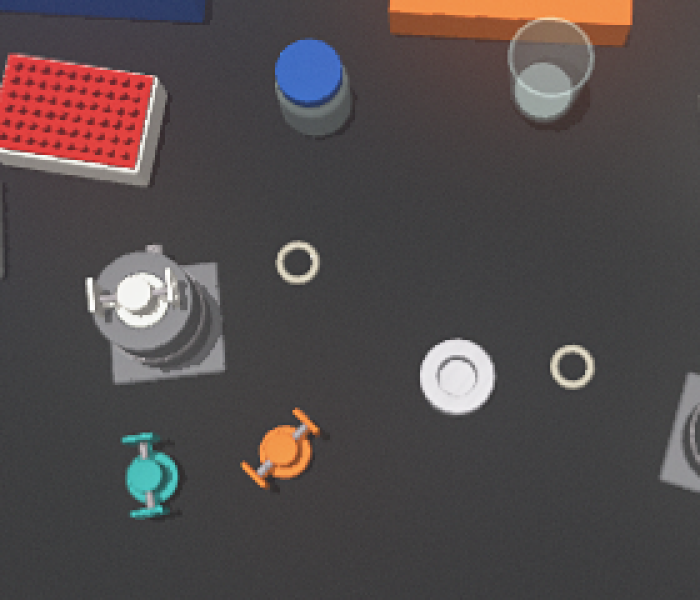

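Candidates for the cap in the scene and top pictures:
- White cap on the housing: scene (438,321), top (203,244). This is the one to use.
- Orange look-alike: scene (422,258), top (261,306).
- Turquoise look-alike: scene (482,290), top (208,316).

The rest is the ring at scene (343,240), top (331,280).

```bash
python3 - <<'E'
from h import *
s,t=cam('scene'),cam('top')
g,e=tri([(s,(438,321)),(t,(203,244))]);print('grip',g,e, onz(s,(438,321),.136),onz(t,(203,244),.136))
r,e=tri([(s,(343,240)),(t,(331,280))]);print('rest',r,e,onz(s,(343,240),.024),onz(t,(331,280),.024))
print('housing',onz(s,(426,356),0),onz(t,(212,261),0))
print('pipe dir; tabs in top: ', onz(t,(150+92/2.5,130+294/2.5),.146),onz(t,(150+170/2.5,130+285/2.5),.146))
print('foot corners',[onz(t,(150+x/2.5,130+y/2.5),.0)[:2].round(3) for x,y in [(225,368),(115,383),(217,264)]])
for n,p,z in [('jar',(274,174),0),('orange',(261,306),.05),('turq',(208,316),.05)]:print(n,onz(t,p,z))
print(np.linalg.inv(t[2])[:3,3],np.linalg.inv(s[2])[:3,3]); print(optics.camera_model('wrist'))
E
```

```text
grip [0.56197423 0.21342736 0.14116736] [np.float64(0.9556054511182706), np.float64(0.737874937743982)] [0.5605189  0.21159673 0.136     ] [0.5622858  0.21572949 0.136     ]
rest [ 0.52561665 -0.02096181  0.02166648] [np.float64(0.215340785500007), np.float64(0.19175388336644322)] [ 0.52677812 -0.02031682  0.024     ] [ 0.52506925 -0.02064064  0.024     ]
housing [0.56233301 0.22049221 0.        ] [0.55332869 0.22449921 0.        ]
pipe dir; tabs in top:  [0.55219433 0.24162914 0.146     ] [0.56198749 0.18668701 0.146     ]
foot corners [array([0.523, 0.164]), array([0.506, 0.252]), array([0.609, 0.179])]
jar [0.74677987 0.11222865 0.        ]
orange [0.46348734 0.11143685 0.05      ]
turq [0.43880332 0.21103998 0.05      ]
[ 0.37394116 -0.01290824  1.14893355] [0.85125463 0.31039353 0.82497296]
{'fx': 408.65415582406, 'fy': 408.65415582406, 'cx': 314.31929140621037, 'cy': 240.37572628880227, 'dist_coeffs': array([-0.06810784,  0.        ,  0.        ,  0.        ,  0.        ]), 'T_tool_cam': array([[ 9.99999746e-01, -5.81380045e-04,  4.11388273e-04,
        -7.90548520e-05],
       [-4.56124270e-04, -9.66410683e-01, -2.57002302e-01,
        -6.92719906e-02],
       [ 5.46986031e-04,  2.57002049e-01, -9.66410703e-01,
        -1.47288295e-01],
       [ 0.00000000e+00,  0.00000000e+00,  0.00000000e+00,
         1.00000000e+00]])}
```

>>> apply_moves(
  increments=[0.0155, -0.021, 0.001, 0, 0, -0.124, 0.0155, -0.021, 0.001, 0, 0, -0.124, 0.0155, -0.021, 0.001, 0, 0, -0.124, 0.0155, -0.021, 0.001, 0, 0, -0.124, 0.0155, -0.021, 0.001, 0, 0, -0.124, 0.0155, -0.021, 0.001, 0, 0, -0.124, 0.0155, -0.021, 0.001, 0, 0, -0.124, 0.0155, -0.021, 0.001, 0, 0, -0.124, 0.0155, -0.021, 0.001, 0, 0, -0.124, 0.0155, -0.021, 0.001, 0, 0, -0.124, 0.0155, -0.021, 0.001, 0, 0, -0.124, 0.0155, -0.021, 0.001, 0, 0, -0.124, 0.0155, -0.021, 0.001, 0, 0, -0.124, 0.0155, -0.021, 0.001, 0, 0, -0.124, 0.0155, -0.021, 0.001, 0, 0, -0.124, 0.0155, -0.021, 0.001, 0, 0, -0.124, 0.0155, -0.021, 0.001, 0, 0, -0.124, 0.0155, -0.021, 0.001, 0, 0, -0.124, 0.0155, -0.021, 0.001, 0, 0, -0.124, 0.0155, -0.021, 0.001, 0, 0, -0.124],
)

```text
t: 2.47
eef_pos: [0.5748, 0.1871, 0.2602]
ee_rot: [3.136, 0.0, 1.823]
force: [0.5, 0.1, 0.5]
width: 0.0874
```

>>> apply_moves(
  increments=[-0.012, 0.027, -0.01, 0.0, 0, -0.07, 0, 0, 0, 0, 0, 0, 0, 0, 0, 0, 0, 0],
)

```text
t: 2.72
eef_pos: [0.5672, 0.207, 0.2503]
ee_rot: [3.135, 0.001, 1.729]
force: [-0.1, 0.3, -0.0]
width: 0.0874
```

```bash
python3 - <<'E'
from h import *
st=arm.get_state();print(st['eef_pos'],st['ee_rot'],st['q'])
im=optics.grab_frame('wrist');c=cam('wrist',st)
for n,z in [('cap_grip',.136),('plug',.1),('housing',0)]:
    for f in finder.landmark_of('wrist',n): print(n,f['point'],f['conf'],onz(c,f['point'],z))
v=im.copy()
y=np.deg2rad(10.5);X=np.array([np.cos(y),np.sin(y),0]);Y=np.array([-X[1],X[0],0]);G=np.array([.562,.2145,.136])
for P in [G,G+.03*Y+.01*np.array([0,0,1])+.012*X,G+.03*Y+.01*np.array([0,0,1])-.012*X,G-.03*Y+.01*np.array([0,0,1])+.012*X,G-.03*Y+.01*np.array([0,0,1])-.012*X]:
    p=proj(c,P)[0];print(p);cv2.circle(v,tuple(int(round(a)) for a in p),3,(255,0,0),1)
save('w1.png',v)
E
```

```text
[0.56716571 0.20700953 0.2503402 ] [3.13477494e+00 8.17037884e-04 1.72887269e+00] [ 0.6758578   0.2306282  -0.1399249   0.00439124 -1.19472684 -2.09017648]
cap_grip [214.2, 60.0] 0.94 [0.46747026 0.13011702 0.136     ]
cap_grip [327.8, 227.0] 0.79 [0.5585286  0.21456266 0.136     ]
cap_grip [348.0, 47.4] 0.76 [0.44815686 0.2082548  0.136     ]
plug [222.6, 64.9] 0.95 [0.46554646 0.12711128 0.1       ]
plug [327.6, 214.8] 0.84 [0.55767609 0.2154201  0.1       ]
plug [343.8, 55.5] 0.84 [0.4468278 0.2080208 0.1      ]
housing [330.3, 192.7] 0.97 [0.55548426 0.22088206 0.        ]
[326.82996233 232.04757586]
[374.19399006 252.82228518]
[374.71583393 216.28045609]
[280.99723906 255.02953342]
[279.23661118 218.56270274]
```

View pics/w1.png

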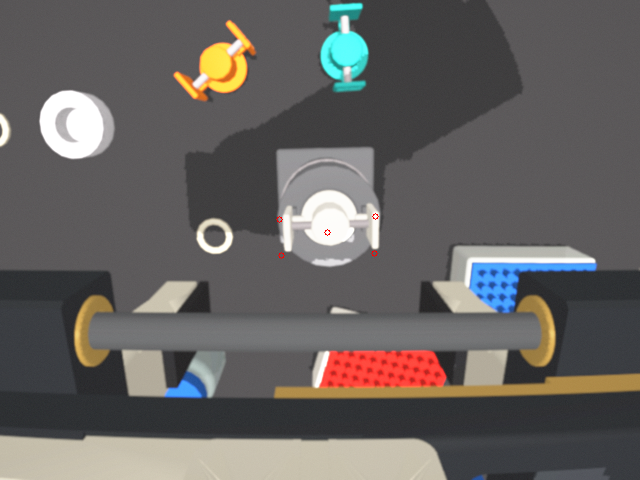

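The white cap shows at (329,225) with its tabs at about (288,228) and (373,226). My prediction from the fixed cameras sits a few mm low, so I'll take a close crop.

```bash
python3 - <<'E'
from h import *
im=optics.grab_frame('wrist');save('w2raw.png',im)
save('w2.png',cv2.resize(im[140:280,260:400],None,fx=5,fy=4.28,interpolation=2)[:,:] if 0 else cv2.resize(im[150:270,270:390],(600,600),interpolation=2))
E
```

```text
(no output)
```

View pics/w2.png

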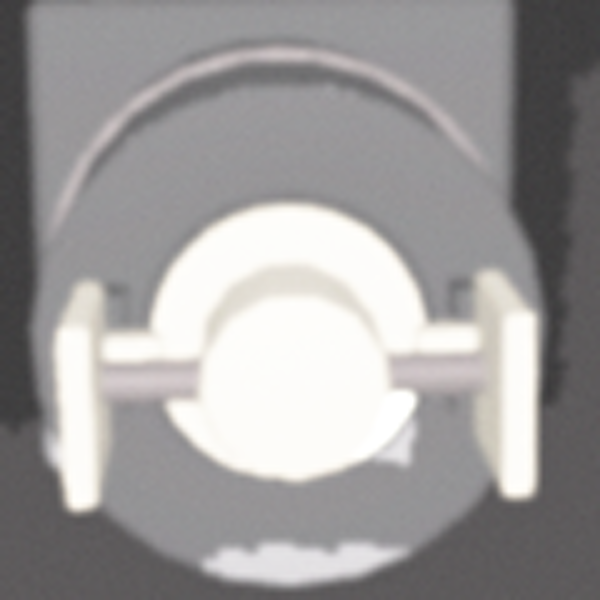

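```bash
python3 - <<'E'
from h import *
c=cam('wrist')
f=lambda x,y:(270+x/5,150+y/5)
L=[onz(c,f(*p),.146) for p in [(59,325),(66,509)]];Rr=[onz(c,f(*p),.146) for p in [(536,312),(536,497)]]
print(L,Rr)
l,r=np.mean(L,0),np.mean(Rr,0);print('mid',(l+r)/2,'sep',np.linalg.norm(l-r),'ang of tab axis',np.rad2deg(np.arctan2(*(r-l)[[1,0]])))
for q in (L,Rr): d=q[0]-q[1];print(np.linalg.norm(d),np.rad2deg(np.arctan2(d[1],d[0])))
print('hub',onz(c,f(294,387),.133))
print('foot edge ang',[onz(c,f(*p),.0)[:2] for p in [(30,8),(512,5)]])
E
```

```text
[array([0.55270822, 0.18502805, 0.146     ]), array([0.57644849, 0.18928076, 0.146     ])] [array([0.54147415, 0.24381283, 0.146     ]), array([0.56520242, 0.24864537, 0.146     ])]
mid [0.55895832 0.21669176 0.146     ] sep 0.06013450580603981 ang of tab axis 100.77283281714304
0.024118169191605518 -169.84404138224633
0.024215370994719248 -168.48848529389224
hub [0.55887498 0.21644741 0.133     ]
foot edge ang [array([0.52426068, 0.16402919]), array([0.50890337, 0.25481107])]
```

>>> apply_moves(
  increments=[-0.008, 0.0096, -0.02, -0.001, 0.0065, 0.03, 0, 0, -0.02, 0, 0, 0, 0, 0, -0.02, 0, 0, 0, 0, 0, -0.015, 0, 0, 0, 0, 0, 0, 0, 0, 0],
  hand=0,
  force=30,
)

```text
t: 3.38
eef_pos: [0.5587, 0.2202, 0.1762]
ee_rot: [3.135, -0.003, 1.768]
force: [-0.2, 0.0, -1.0]
width: 0.0875
```

>>> apply_moves(
  increments=[0.0002, -0.0036, 0, -0.0042, 0.006, -0.008, 0, 0, 0, 0, 0, 0],
)

```text
t: 3.55
eef_pos: [0.5587, 0.2168, 0.1768]
ee_rot: [-3.14, 0.001, 1.762]
force: [-0.2, -0.7, -0.2]
width: 0.0875
```

>>> apply_moves(
  increments=[0, 0, -0.016, 0, 0, 0, 0, 0, -0.016, 0, 0, 0, 0, 0, -0.008, 0, 0, 0, 0, 0, 0, 0, 0, 0],
)

```text
t: 3.88
eef_pos: [0.5618, 0.2184, 0.1417]
ee_rot: [3.134, -0.002, 1.763]
force: [0.5, 0.7, -0.1]
width: 0.0883
```

>>> apply_moves(
  increments=[-0.003, -0.0018, -0.006, -0.003, 0.007, -0.003, 0, 0, -0.006, 0, 0, 0, 0, 0, 0, 0, 0, 0],
)

```text
t: 4.13
eef_pos: [0.5598, 0.2171, 0.1315]
ee_rot: [3.139, -0.001, 1.76]
force: [-0.1, -0.6, -0.9]
width: 0.0874
```

>>> apply_moves(
  increments=[-0.0008, -0.0004, -0.002, 0, 0.002, 0, 0, 0, 0, 0, 0, 0],
)

```text
t: 4.3
eef_pos: [0.5593, 0.2168, 0.13]
ee_rot: [3.141, -0.002, 1.76]
force: [0.0, 0.5, -0.2]
width: 0.0875
```

>>> apply_moves(
  increments=[0, 0, 0, 0, 0, 0, 0, 0, 0, 0, 0, 0, 0, 0, 0, 0, 0, 0, 0, 0, 0, 0, 0, 0, 0, 0, 0, 0, 0, 0, 0, 0, 0, 0, 0, 0, 0, 0, 0, 0, 0, 0, 0, 0, 0, 0, 0, 0],
  hand=1,
  force=30,
)

```text
t: 4.97
eef_pos: [0.56, 0.2172, 0.1316]
ee_rot: [3.139, -0.002, 1.76]
force: [0.1, -0.8, -2.5]
width: 0.0486
```

```bash
python3 -c "
from h import *
s=arm.get_state();print(s['force'],s['moment'],s['width'],s['eef_pos'],s['ee_rot'])"
```

```text
[ 0.12781198 -0.8021951  -2.46322751] [ 0.01449265 -0.09711382  0.01547481] 0.04857308881550224 [0.55999162 0.21720404 0.13159553] [ 3.13868073e+00 -2.35445633e-03  1.76005521e+00]
```

>>> apply_moves(
  increments=[-0.0003, 0, -0.0008, 0, 0, 0.035, 0, 0, 0, 0, 0, 0.035, 0, 0, 0, 0, 0, 0.035, 0, 0, 0, 0, 0, 0.035, 0, 0, 0, 0, 0, 0.035, 0, 0, 0, 0, 0, 0.035, 0, 0, 0, 0, 0, 0.035, 0, 0, 0, 0, 0, 0.035],
)

```text
t: 5.63
eef_pos: [0.5601, 0.2178, 0.1315]
ee_rot: [3.137, -0.003, 2.052]
force: [-0.7, -0.0, 0.2]
width: 0.049
```

```bash
cat > s.py <<'E'
from h import *
s=arm.get_state();print('F',s['force'].round(2),'M',s['moment'].round(3),'w',s['width'].round(4),'p',s['eef_pos'].round(4),'r',s['ee_rot'].round(4),'t',s['t'],'turn',np.rad2deg(s['ee_rot'][2]-1.760))
E
python3 s.py
```

```text
Traceback (most recent call last):
  File "s.py", line 2, in <module>
    s=arm.get_state();print('F',s['force'].round(2),'M',s['moment'].round(3),'w',s['width'].round(4),'p',s['eef_pos'].round(4),'r',s['ee_rot'].round(4),'t',s['t'],'turn',np.rad2deg(s['ee_rot'][2]-1.760))
                                                                                 ^^^^^^^^^^^^^^^^
AttributeError: 'float' object has no attribute 'round'
```

>>> apply_moves(
  increments=[-0.0005, -0.0005, 0, 0, 0.003, 0.02, 0, 0, 0, 0, 0, 0.02, 0, 0, 0, 0, 0, 0.02, 0, 0, 0, 0, 0, 0],
)

```text
t: 5.97
eef_pos: [0.5596, 0.2173, 0.1316]
ee_rot: [3.14, -0.005, 2.117]
force: [-1.0, 0.2, 0.4]
width: 0.0485
```

```bash
sed -i "s/s\['width'\].round(4)/round(s['width'],4)/" s.py; python3 s.py
```

```text
F [-1.05  0.19  0.44] M [ 0.154 -0.044 -0.066] w 0.0485 p [0.5596 0.2173 0.1316] r [ 3.1398 -0.0047  2.1175] t 5.9667 turn 20.482989451860103
```

>>> apply_moves(
  increments=[0, 0, 0, 0, 0, 0.02, 0, 0, 0, 0, 0, 0.02, 0, 0, 0, 0, 0, 0.02, 0, 0, 0, 0, 0, 0],
)

```text
t: 6.3
eef_pos: [0.5595, 0.2171, 0.1316]
ee_rot: [3.14, -0.005, 2.183]
force: [0.1, -0.1, 1.2]
width: 0.0482
```

```bash
python3 s.py
```

```text
F [ 0.05 -0.12  1.19] M [ 0.045 -0.085 -0.037] w 0.0482 p [0.5595 0.2171 0.1316] r [ 3.1402 -0.0045  2.1828] t 6.3 turn 24.225568038615027
```

>>> apply_moves(
  increments=[0, 0, 0, 0, 0, 0.02, 0, 0, 0, 0, 0, 0.02, 0, 0, 0, 0, 0, 0.02, 0, 0, 0, 0, 0, 0],
)

```text
t: 6.63
eef_pos: [0.5595, 0.2169, 0.1315]
ee_rot: [3.14, -0.004, 2.249]
force: [-1.0, -0.0, -0.1]
width: 0.0488
```

```bash
python3 s.py
```

```text
F [-1.   -0.02 -0.05] M [-0.073 -0.053 -0.017] w 0.0488 p [0.5595 0.2169 0.1315] r [ 3.1404 -0.0044  2.2492] t 6.6333 turn 28.02982202958339
```

>>> apply_moves(
  increments=[0, 0, 0, 0, 0, 0.02, 0, 0, 0, 0, 0, 0.02, 0, 0, 0, 0, 0, 0.02, 0, 0, 0, 0, 0, 0],
)

```text
t: 6.97
eef_pos: [0.5595, 0.2169, 0.1315]
ee_rot: [3.14, -0.004, 2.316]
force: [-0.3, -0.4, 0.3]
width: 0.0487
```

```bash
python3 s.py
```

```text
F [-0.35 -0.36  0.29] M [-0.09  -0.081 -0.098] w 0.0487 p [0.5595 0.2169 0.1315] r [ 3.1404 -0.0043  2.3158] t 6.9667 turn 31.843635888456948
```

>>> apply_moves(
  increments=[0, 0, 0, 0, 0, 0.02, 0, 0, 0, 0, 0, 0.02, 0, 0, 0, 0, 0, 0.02, 0, 0, 0, 0, 0, 0],
)

```text
t: 7.3
eef_pos: [0.5595, 0.2169, 0.1316]
ee_rot: [3.14, -0.005, 2.381]
force: [0.2, 0.4, 0.6]
width: 0.0489
```

```bash
python3 s.py
```

```text
F [0.22 0.36 0.58] M [-0.054 -0.066 -0.392] w 0.0489 p [0.5595 0.2169 0.1316] r [ 3.1402 -0.0047  2.3809] t 7.3 turn 35.57215421992152
```

>>> apply_moves(
  increments=[0, 0, 0, 0, 0, -0.03, 0, 0, 0, 0, 0, 0],
)

```text
t: 7.47
eef_pos: [0.5596, 0.2169, 0.1316]
ee_rot: [3.14, -0.005, 2.35]
force: [0.4, -0.4, 0.6]
width: 0.0485
```

```bash
python3 s.py;python3 s.py
```

```text
F [ 0.38 -0.4   0.6 ] M [-0.107 -0.014 -0.304] w 0.0485 p [0.5596 0.2169 0.1316] r [ 3.14   -0.0047  2.3504] t 7.4667 turn 33.82497660820628
F [ 0.38 -0.4   0.6 ] M [-0.107 -0.014 -0.304] w 0.0485 p [0.5596 0.2169 0.1316] r [ 3.14   -0.0047  2.3504] t 7.4667 turn 33.82497660820628
```

>>> apply_moves(
  increments=[0, 0, 0, 0, 0, -0.015, 0, 0, 0.002, 0, 0, 0, 0, 0, 0.002, 0, 0, 0, 0, 0, 0.001, 0, 0, 0],
)

```text
t: 7.8
eef_pos: [0.5588, 0.2163, 0.1343]
ee_rot: [-3.14, -0.005, 2.335]
force: [4.0, -0.1, -8.0]
width: 0.0482
```

```bash
python3 s.py
```

```text
F [ 3.95 -0.1  -8.05] M [ 0.002 -1.548 -0.103] w 0.0482 p [0.5588 0.2163 0.1343] r [-3.1404 -0.0055  2.3355] t 7.8 turn 32.973493331870515
```

>>> apply_moves(
  increments=[0, 0, 0, 0, 0, 0],
)

```text
t: 7.88
eef_pos: [0.5589, 0.2163, 0.1342]
ee_rot: [-3.14, -0.005, 2.336]
force: [1.3, -0.5, -1.7]
width: 0.0482
```

```bash
python3 s.py
```

```text
F [ 1.3  -0.54 -1.7 ] M [ 0.118 -0.732 -0.135] w 0.0482 p [0.5589 0.2163 0.1342] r [-3.1403 -0.0055  2.3358] t 7.8833 turn 32.991857703451714
```

>>> apply_moves(
  increments=[0.0006, 0.0004, 0.001, -0.002, -0.004, 0, 0, 0, 0.001, 0, 0, 0],
)

```text
t: 8.05
eef_pos: [0.5586, 0.2163, 0.1351]
ee_rot: [-3.14, -0.002, 2.335]
force: [4.0, -0.7, -7.9]
width: 0.0483
```

```bash
python3 s.py
```

```text
F [ 4.03 -0.67 -7.91] M [-0.151 -1.344 -0.147] w 0.0483 p [0.5586 0.2163 0.1351] r [-3.1396e+00 -1.9000e-03  2.3355e+00] t 8.05 turn 32.971555837830074
```

>>> apply_moves(
  increments=[0.001, 0.0003, 0, 0, 0, 0, 0.0005, 0, 0, 0, 0, 0],
)

```text
t: 8.22
eef_pos: [0.559, 0.2164, 0.1352]
ee_rot: [-3.138, -0.003, 2.336]
force: [-2.3, 0.8, -3.4]
width: 0.0484
```

```bash
python3 s.py; python3 -c "
from h import *
im=optics.grab_frame('scene');save('s3.png',cv2.resize(im[260:400,360:500],(700,700),interpolation=2))"
```

```text
F [-2.25  0.77 -3.36] M [ 0.296  0.647 -0.104] w 0.0484 p [0.559  0.2164 0.1352] r [-3.1376e+00 -2.7000e-03  2.3358e+00] t 8.2167 turn 32.98984895137996
```

View pics/s3.png

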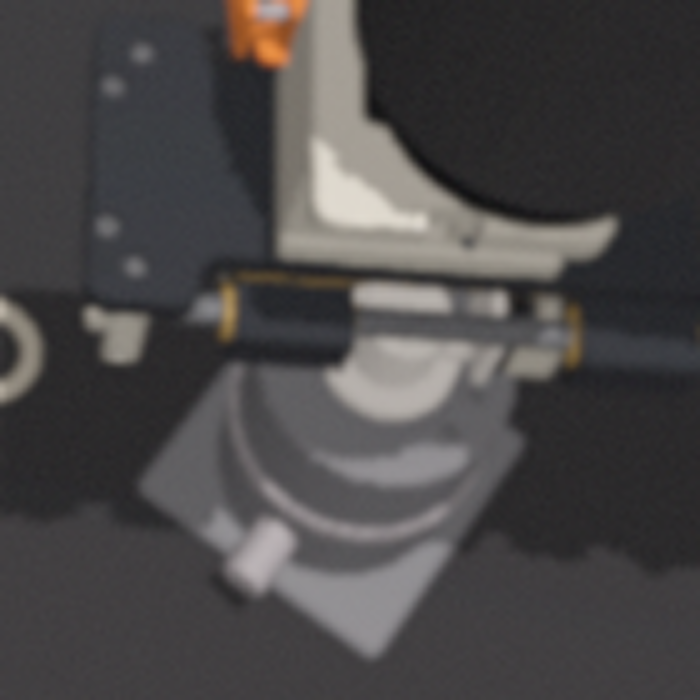

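The cap is held in the fingers on the housing, at about (390,370) in the crop. The lateral force has flipped sign, so I'm near centred. I'll keep lifting gently.

>>> apply_moves(
  increments=[-0.0001, 0, 0.0015, 0, 0, 0, 0.0003, 0, 0.0015, 0, 0, 0],
)

```text
t: 8.43
eef_pos: [0.559, 0.2164, 0.138]
ee_rot: [-3.137, -0.003, 2.336]
force: [-0.7, 0.5, -2.0]
width: 0.0483
```

```bash
python3 s.py
```

```text
F [-0.7   0.46 -2.03] M [ 0.237  0.179 -0.051] w 0.0483 p [0.559  0.2164 0.138 ] r [-3.1373e+00 -2.9000e-03  2.3360e+00] t 8.4333 turn 33.00099276373316
```

>>> apply_moves(
  increments=[0.0001, 0, 0.003, 0, 0, 0, 0.0001, 0, 0.003, 0, 0, 0, 0.0001, 0, 0.003, 0, 0, 0],
)

```text
t: 8.68
eef_pos: [0.5608, 0.217, 0.1493]
ee_rot: [-3.14, -0.001, 2.337]
force: [0.3, 0.6, -1.7]
width: 0.0482
```

```bash
python3 s.py
```

```text
F [ 0.26  0.58 -1.74] M [ 0.097 -0.134  0.011] w 0.0482 p [0.5608 0.217  0.1493] r [-3.1402e+00 -1.5000e-03  2.3372e+00] t 8.6833 turn 33.07127891423913
```

>>> apply_moves(
  increments=[-0.0015, -0.0005, 0.003, 0, 0, 0, 0, 0, 0.004, 0, 0, 0, 0, 0, 0.006, 0, 0, 0, 0, 0, 0.02, 0, 0, 0, 0, 0, 0.025, 0, 0, 0, 0, 0, 0, 0, 0, 0],
)

```text
t: 9.18
eef_pos: [0.56, 0.2166, 0.2133]
ee_rot: [3.141, -0.0, 2.338]
force: [1.2, 1.5, -0.5]
width: 0.0485
```

```bash
python3 s.py; python3 -c "
from h import *
im=optics.grab_frame('scene');c=cam('scene')
st=arm.get_state();print(proj(c,[st['eef_pos'],[.526,-.0205,.024]]))
im2=optics.grab_frame('top')
save('s4.png',np.hstack([cv2.resize(im[180:380,300:500],(400,400),interpolation=2),cv2.resize(im2[200:300,170:270],(400,400),interpolation=2)]))
for n in ['scene','top']:
  for f in finder.landmark_of(n,'rest_top'): print(n,f['point'],f['conf'],onz(cam(n),f['point'],.024))"
```

```text
F [ 1.23  1.47 -0.52] M [ 0.271 -0.326  0.002] w 0.0485 p [0.56   0.2166 0.2133] r [ 3.1407 -0.      2.338 ] t 9.1833 turn 33.118737789138905
[[452.20485261 301.46449859]
 [343.25518488 239.68154212]]
scene [443.6, 314.6] 0.75 [0.49811946 0.19403633 0.024     ]
scene [342.1, 239.4] 0.63 [ 0.52714712 -0.02228689  0.024     ]
top [332.3, 280.1] 0.91 [ 0.52502027 -0.02324036  0.024     ]
```

View pics/s4.png

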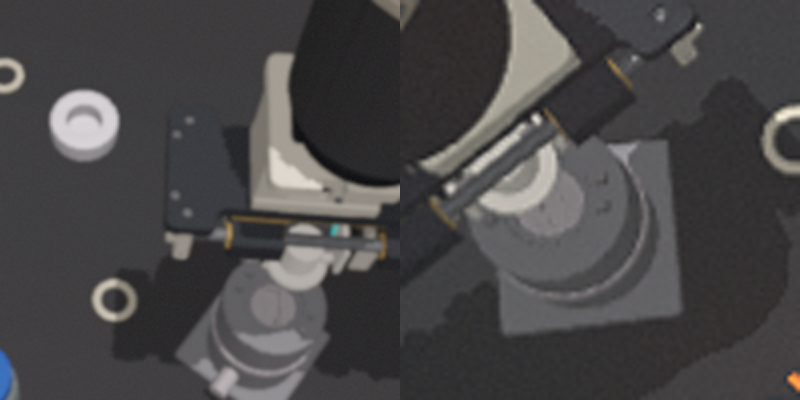

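The cap is off: the picture shows the mouth bare and the cap hanging in the fingers. Next I'll measure the rest by fitting its silhouette.

```bash
python3 - <<'E'
from h import *
from scipy.optimize import least_squares
sw=dict(eef_pos=np.array([0.56716571,0.20700953,0.2503402]),ee_rot=np.array([3.13477494,8.17037884e-04,1.72887269]))
V=[('scene1.png',cam('scene'),(343,245)),('top1.png',cam('top'),(331,280)),('w2raw.png',cam('wrist',sw),(77,125))]
a=np.linspace(0,2*np.pi,200);C=np.c_[np.cos(a),np.sin(a)]*.03
def hull(c,x,y):
    P=np.vstack([np.c_[C+[x,y],np.full(200,z)] for z in (0,.024)]);return cv2.convexHull(proj(c,P).astype(np.float32))
def cen(h):
    m=cv2.moments(h);return np.array([m['m10']/m['m00'],m['m01']/m['m00']]),m['m00']
for f,c,s in V:
    g=cv2.cvtColor(cv2.imread('pics/'+f),cv2.COLOR_BGR2GRAY);n,l,st,_=cv2.connectedComponentsWithStats((g>100).astype(np.uint8))
    w=l[s[1]-30:s[1]+30,max(0,s[0]-40):s[0]+40];k=np.bincount(w[w>0]).argmax()
    pts=np.argwhere(l==k)[:,::-1].astype(np.float32);h=cv2.convexHull(pts);m,A=cen(h)
    r=least_squares(lambda p:cen(hull(c,*p))[0]-m,[.526,-.021],x_scale=.01,diff_step=1e-4)
    print(f,m,A,cen(hull(c,*r.x))[1],r.x)
E
```

```text
scene1.png [341.65025381 241.92554992] 985.0 981.5797220142558 [ 0.52641673 -0.0239706 ]
top1.png [332.42370476 280.15188077] 704.5 740.5246261847205 [ 0.52631119 -0.02356764]
w2raw.png [ 75.15146529 124.20470929] 4254.0 4107.448057074216 [ 0.52703356 -0.02483047]
```

>>> apply_moves(
  increments=[-0.0028, -0.02, 0, 0, 0, 0, -0.0028, -0.02, 0, 0, 0, 0, -0.0028, -0.02, 0, 0, 0, 0, -0.0028, -0.02, 0, 0, 0, 0, -0.0028, -0.02, 0, 0, 0, 0, -0.0028, -0.02, 0, 0, 0, 0, -0.0028, -0.02, -0.005, 0, 0, 0, -0.0028, -0.02, -0.01, 0, 0, 0, -0.0028, -0.02, -0.015, 0, 0, 0, -0.0028, -0.02, -0.015, 0, 0, 0, -0.0028, -0.02, -0.015, 0, 0, 0, -0.0028, -0.012, -0.01, 0, 0, 0, 0, 0, 0, 0, 0, 0],
)

```text
t: 10.47
eef_pos: [0.5121, -0.0324, 0.1235]
ee_rot: [-3.118, -0.01, 2.338]
force: [-0.2, 0.3, -2.6]
width: 0.0484
```

```bash
python3 s.py
```

```text
F [-0.24  0.28 -2.58] M [ 0.132 -0.067  0.023] w 0.0484 p [ 0.5121 -0.0324  0.1235] r [-3.1178 -0.0099  2.3384] t 10.4667 turn 33.13798450963858
```

>>> apply_moves(
  increments=[0.0145, 0.0083, 0, 0.0094, -0.024, 0, 0, 0, 0, 0, 0, 0, 0, 0, 0, 0, 0, 0],
)

```text
t: 10.72
eef_pos: [0.5261, -0.025, 0.122]
ee_rot: [-3.14, -0.001, 2.336]
force: [-0.9, 0.1, -1.0]
width: 0.0485
```

```bash
python3 s.py
```

```text
F [-0.91  0.12 -1.  ] M [ 0.077 -0.077  0.029] w 0.0485 p [ 0.5261 -0.025   0.122 ] r [-3.1398e+00 -9.0000e-04  2.3362e+00] t 10.7167 turn 33.01231283755905
```

>>> apply_moves(
  increments=[0.0005, 0.001, -0.01, 0, 0, 0, 0, 0, -0.01, 0, 0, 0, 0, 0, -0.01, 0, 0, 0, 0, 0, 0, 0, 0, 0, 0, 0, 0, 0, 0, 0],
)

```text
t: 11.13
eef_pos: [0.5275, -0.0216, 0.0898]
ee_rot: [-3.141, -0.0, 2.34]
force: [0.6, 0.4, -1.0]
width: 0.0484
```

```bash
python3 s.py; python3 - <<'E'
from h import *
for n in ['scene','wrist']:
    im=optics.grab_frame(n);save(n+'5.png',im)
a=cv2.imread('pics/scene5.png')[190:290,290:390];b=cv2.imread('pics/wrist5.png')[:400]
cv2.imwrite('pics/v5.png',np.hstack([cv2.resize(a,(400,400),interpolation=2),cv2.resize(b,(400,400))]))
E
```

```text
F [ 0.64  0.43 -1.02] M [ 0.013 -0.098 -0.002] w 0.0484 p [ 0.5275 -0.0216  0.0898] r [-3.1414e+00 -1.0000e-04  2.3396e+00] t 11.1333 turn 33.20787300914193
```

View pics/v5.png

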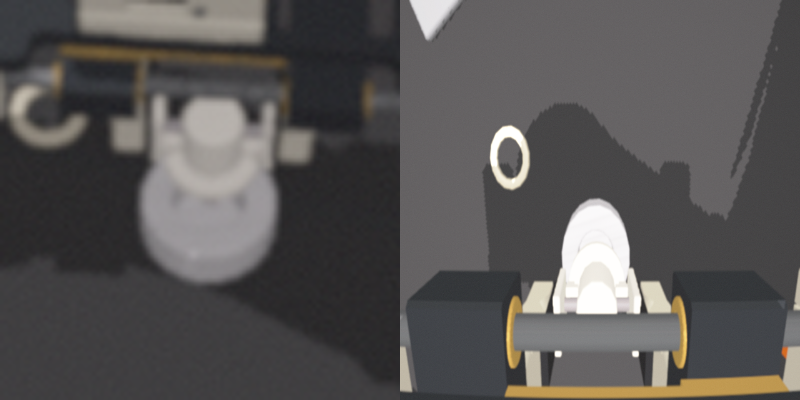

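The cap hangs over the ring, which is at about (208,215) in the left half, and lines up with it in both views. I'll correct the drift and go down.

>>> apply_moves(
  increments=[-0.0009, -0.0025, 0, 0, 0, 0, 0, 0, -0.006, 0, 0, 0, 0, 0, 0, 0, 0, 0],
)

```text
t: 11.48
eef_pos: [0.5273, -0.024, 0.0848]
ee_rot: [3.139, 0.001, 2.34]
force: [0.1, -1.1, -0.8]
width: 0.0487
```

```bash
python3 s.py
```

```text
F [ 0.14 -1.05 -0.78] M [ 0.099  0.013 -0.007] w 0.0487 p [ 0.5273 -0.024   0.0848] r [3.1395e+00 1.0000e-03 2.3398e+00] t 11.4833 turn 33.221442545109475
```

>>> apply_moves(
  increments=[-0.0012, -0.0004, -0.006, 0, 0, 0, 0, 0, -0.006, 0, 0, 0, 0, 0, -0.005, 0, 0, 0, 0, 0, 0, 0, 0, 0],
)

```text
t: 11.82
eef_pos: [0.5262, -0.0246, 0.0665]
ee_rot: [3.138, 0.002, 2.339]
force: [-0.9, -0.0, -1.3]
width: 0.0482
```

```bash
python3 s.py
```

```text
F [-0.9  -0.02 -1.25] M [ 0.087 -0.025 -0.006] w 0.0482 p [ 0.5262 -0.0246  0.0665] r [3.1384e+00 1.6000e-03 2.3394e+00] t 11.8167 turn 33.195341839257196
```

>>> apply_moves(
  increments=[0.0003, 0.0005, -0.003, -0.001, 0.0034, 0, 0, 0, -0.003, 0, 0, 0, 0, 0, -0.001, 0, 0, 0, 0, 0, 0, 0, 0, 0],
)

```text
t: 12.15
eef_pos: [0.5263, -0.0241, 0.0581]
ee_rot: [-3.14, -0.001, 2.339]
force: [-0.8, 0.1, -1.0]
width: 0.0488
```

```bash
python3 s.py
```

```text
F [-0.83  0.07 -0.99] M [ 0.084 -0.144  0.003] w 0.0488 p [ 0.5263 -0.0241  0.0581] r [-3.1402e+00 -7.0000e-04  2.3394e+00] t 12.15 turn 33.19786848842631
```

Centred to within 0.5 mm and about 2 mm above the expected contact.

>>> apply_moves(
  increments=[0.0001, 0, -0.001, 0, 0, 0, 0, 0, -0.001, 0, 0, 0],
)

```text
t: 12.32
eef_pos: [0.5267, -0.024, 0.0561]
ee_rot: [-3.14, -0.001, 2.34]
force: [0.4, -0.4, -0.9]
width: 0.0486
```

```bash
python3 s.py
```

```text
F [ 0.43 -0.37 -0.89] M [ 0.065 -0.087  0.024] w 0.0486 p [ 0.5267 -0.024   0.0561] r [-3.1404e+00 -5.0000e-04  2.3396e+00] t 12.3167 turn 33.20704952298496
```

>>> apply_moves(
  increments=[0, 0, -0.001, 0, 0, 0, 0, 0, -0.0005, 0, 0, 0],
)

```text
t: 12.48
eef_pos: [0.5268, -0.0241, 0.0554]
ee_rot: [-3.141, -0.0, 2.34]
force: [-4.5, 1.7, 8.4]
width: 0.0486
```

```bash
python3 s.py
```

```text
F [-4.48  1.69  8.35] M [0.621 1.342 0.016] w 0.0486 p [ 0.5268 -0.0241  0.0554] r [-3.1406e+00 -1.0000e-04  2.3399e+00] t 12.4833 turn 33.22774316085847
```

Contact came at z = 0.0555, as predicted. I'll release gradually.

>>> apply_moves(
  increments=[0, 0, 0, 0, 0, 0, 0, 0, 0, 0, 0, 0],
  force=8,
)

```text
t: 12.65
eef_pos: [0.527, -0.024, 0.0558]
ee_rot: [-3.141, 0.0, 2.34]
force: [-0.2, -0.0, -1.6]
width: 0.0512
```

>>> apply_moves(
  increments=[0, 0, 0, 0, 0, 0, 0, 0, 0, 0, 0, 0, 0, 0, 0, 0, 0, 0],
  hand=0.36,
)

```text
t: 12.9
eef_pos: [0.5271, -0.0239, 0.0558]
ee_rot: [3.142, 0.0, 2.34]
force: [0.0, 0.0, -0.7]
width: 0.0559
```

>>> apply_moves(
  increments=[0, 0, 0, 0, 0, 0, 0, 0, 0, 0, 0, 0, 0, 0, 0, 0, 0, 0, 0, 0, 0, 0, 0, 0],
  hand=0.0,
)

```text
t: 13.23
eef_pos: [0.5274, -0.0239, 0.0559]
ee_rot: [3.141, 0.001, 2.34]
force: [0.3, -0.2, -0.1]
width: 0.0768
```

```bash
python3 s.py
```

```text
F [ 0.35 -0.16 -0.1 ] M [ 0.133 -0.134  0.021] w 0.0768 p [ 0.5274 -0.0239  0.0559] r [3.1413e+00 7.0000e-04 2.3401e+00] t 13.2333 turn 33.239375705066074
```

>>> apply_moves(
  increments=[0, 0, 0, 0, 0, 0, 0, 0, 0, 0, 0, 0, 0, 0, 0.008, 0, 0, 0, 0, 0, 0.012, 0, 0, 0, 0, 0, 0.02, 0, 0, 0, 0, 0, 0.03, 0, 0, 0, 0, 0, 0.03, 0, 0, 0, 0, 0, 0.03, 0, 0, 0, 0, 0, 0, 0, 0, 0],
  hand=0,
)

```text
t: 13.98
eef_pos: [0.5251, -0.0251, 0.1933]
ee_rot: [-3.137, -0.0, 2.34]
force: [1.7, 0.7, 0.3]
width: 0.0878
```

```bash
python3 s.py; python3 - <<'E'
from h import *
st=arm.get_state()
for n in ['scene','top','wrist']:
    im=optics.grab_frame(n);save(n+'6.png',im);c=cam(n,st)
    for f in finder.landmark_of(n,'cap_grip'): print(n,f['point'],round(f['conf'],2),onz(c,f['point'],.06).round(4))
a=cv2.imread('pics/scene6.png')[180:420,180:540];b=cv2.imread('pics/wrist6.png')[120:300,230:410]
cv2.imwrite('pics/v6.png',np.hstack([cv2.resize(a,(450,300),interpolation=2),cv2.resize(b,(300,300),interpolation=2)]))
E
```

```text
F [1.71 0.65 0.28] M [ 0.108 -0.366  0.009] w 0.0878 p [ 0.5251 -0.0251  0.1933] r [-3.1373e+00 -4.0000e-04  2.3404e+00] t 13.9833 turn 33.25677098418749
scene [482.3, 288.9] 0.69 [0.4343 0.2109 0.06  ]
scene [424.0, 258.8] 0.61 [0.4649 0.1104 0.06  ]
scene [340.4, 228.8] 0.6 [ 0.5298 -0.0248  0.06  ]
scene [436.9, 332.5] 0.57 [0.5436 0.2125 0.06  ]
scene [341.1, 235.7] 0.48 [ 0.5381 -0.0139  0.06  ]
top [261.2, 307.6] 0.81 [0.4597 0.1097 0.06  ]
top [331.5, 280.2] 0.61 [ 0.5199 -0.0214  0.06  ]
wrist [308.1, 241.3] 0.93 [ 0.5327 -0.0241  0.06  ]
wrist [501.7, 293.9] 0.56 [0.4612 0.1081 0.06  ]
wrist [217.4, 160.8] 0.51 [ 0.5348 -0.1077  0.06  ]
```

View pics/v6.png

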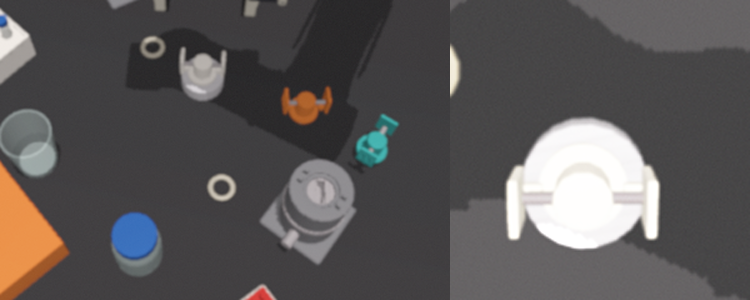

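```bash
python3 - <<'E'
from h import *
st=dict(eef_pos=np.array([.5251,-.0251,.1933]),ee_rot=np.array([-3.1373,-.0004,2.3404]));c=cam('wrist',st)
im=cv2.imread('pics/wrist6.png');v=cv2.resize(im[170:280,250:370],(600,550),interpolation=2)
v=np.clip((v.astype(float)-90)*1.55,0,255)
v=(255*(v/255)**2).astype(np.uint8)
X=np.array([np.cos(2.3404),np.sin(2.3404),0]);a=np.linspace(0,2*np.pi,120)[:,None]
for o,col in [((.5266,-.0241),(0,0,255))]:
    ctr=np.array([*o,0]);Z=np.array([0,0,1])
    for z,r in [(.024,.03),(.029,.02),(.057,.013)]:
        for p in proj(c,ctr+z*Z+r*np.c_[np.cos(a),np.sin(a),0*a]): cv2.circle(v,(int((p[0]-250+.5)*5),int((p[1]-170+.5)*5)),1,col,-1)
cv2.imwrite('pics/v7.png',v)
E
```

```text
(no output)
```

View pics/v7.png

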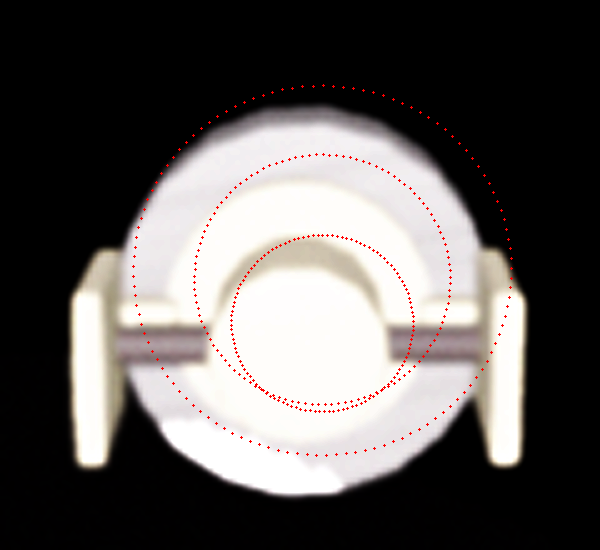

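The cap sits upright on the ring. Ring, disc and hub are all shifted from my overlay by the same amount, to within about 1 px, so the cap is centred to roughly 1 mm. Handing in.

```bash
python3 -c "
from station import arm
print(arm.job_done(),arm.get_state()['t'])"
```

```text
the job is handed in; nothing more can be done
the job is handed in; nothing more can be done
```

The white cap is off its housing, standing upright on the aluminium cap rest and released. I handed the job in at about 14 s.

- **Turning:** I squeezed both tabs (fingers read about 49 mm) and turned the cap anticlockwise. It met the stop at about 32–33°, and the torque peaked at about 0.39 N m. That is more than the 0.2 N m firm touch but below the 0.5 N m limit. I eased it back before lifting.
- **Lifting:** It bound slightly at about 3 mm, pulling about 8 N with the arm a little off centre in x. Re-centring by under 1 mm freed it, and it then lifted straight out.
- **Placing:** It touched the rest at the height I expected, with about 8 N, and I opened the fingers gradually.

**Last checks:** The scene picture shows the cap upright on the rest, with the look-alikes, jar, beaker and both rings where they were. I did not check the second housing. In the last wrist picture, ring, disc and hub line up to within about 1 mm.

**What disagreed:** In that wrist picture everything was shifted together by about 4 mm from where I predicted. I put this down to an error in the camera's pose, since the cap and rest moved alike. The networks' single-camera cap positions also scattered by up to about 7 mm, so I did not rely on them.

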